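# Snap down the lid of the parts sorter

## Task

The lid of the red parts sorter is fastened by a row of five white snap studs, which are standing out. Follow the row with the fingertips in one low pass, from the stud next to the steel latch to the far end, gently pressing each stud in turn straight down until it is fully home and hopping just over the top of the next, never more than about 3 cm above the lid until the last one is down; then move clear. Do not grip, lift or shift the lid or anything else, and leave the other things on the mat alone.

Things in the scene. Friction and masses are not known exactly. Their poses are not given: they have to be found in the camera images.
- sorter: (all sizes in mm) red plastic parts sorter, fixed to the mat: 130 (its x) by 220 (its y), body 50 high, with a lip 4 wide and 6 high round its top; origin under its centre on the mat, z up. The front side (its -x) faces the robot.
- lid: loose red lid, 118 by 208 by 10 thick, about 0.4 kg, lying inside the sorter's lip with 2 mm play, its top 4 above the lip and 63 above the counter; origin at the centre of its underside, axes parallel to the sorter's. The studs stand in a straight row 35 from its middle line on the front (-x) side.
- latch: steel latch (dark post with a bright aluminium plate across its top, 26 by 30) at one end of the stud row, standing against the sorter's short side, 38 beyond the nearest stud along the row; its top is 2 above the lid. It is at the +y end (beyond stud5) in some starts and at the -y end (beyond stud1) in others; a lower plain red bumper stands at the other end. It does not move. Origin under its centre on the mat.
- stud1_top (a point): top centre of the white domed snap stud 1 of 5, head 18 across with steep sides that catch a finger dragged sideways (press it from above); the studs are 38 apart, at lid y = -76. The point stands up to 8 above the lid's top when out, 1 above it when fully home, and moves with the stud.
- stud1 (a joint): how far stud 1 is pressed in: 0 out, 0.007 m fully home (a hard stop); starts between 0 and 0.0015. It takes about 3 N to move, stays where it is left, no spring; over 0.005 counts as home.
- stud2_top (a point): top centre of the white domed snap stud 2 of 5, head 18 across with steep sides that catch a finger dragged sideways (press it from above); the studs are 38 apart, at lid y = -38. The point stands up to 8 above the lid's top when out, 1 above it when fully home, and moves with the stud.
- stud2 (a joint): how far stud 2 is pressed in: 0 out, 0.007 m fully home (a hard stop); starts between 0 and 0.0015. It takes about 3 N to move, stays where it is left, no spring; over 0.005 counts as home.
- stud3_top (a point): top centre of the white domed snap stud 3 of 5, head 18 across with steep sides that catch a finger dragged sideways (press it from above); the studs are 38 apart, at lid y = 0. The point stands up to 8 above the lid's top when out, 1 above it when fully home, and moves with the stud.
- stud3 (a joint): how far stud 3 is pressed in: 0 out, 0.007 m fully home (a hard stop); starts between 0 and 0.0015. It takes about 3 N to move, stays where it is left, no spring; over 0.005 counts as home.
- stud4_top (a point): top centre of the white domed snap stud 4 of 5, head 18 across with steep sides that catch a finger dragged sideways (press it from above); the studs are 38 apart, at lid y = 38. The point stands up to 8 above the lid's top when out, 1 above it when fully home, and moves with the stud.
- stud4 (a joint): how far stud 4 is pressed in: 0 out, 0.007 m fully home (a hard stop); starts between 0 and 0.0015. It takes about 3 N to move, stays where it is left, no spring; over 0.005 counts as home.
- stud5_top (a point): top centre of the white domed snap stud 5 of 5, head 18 across with steep sides that catch a finger dragged sideways (press it from above); the studs are 38 apart, at lid y = 76. The point stands up to 8 above the lid's top when out, 1 above it when fully home, and moves with the stud.
- stud5 (a joint): how far stud 5 is pressed in: 0 out, 0.007 m fully home (a hard stop); starts between 0 and 0.0015. It takes about 3 N to move, stays where it is left, no spring; over 0.005 counts as home.
- drill: aluminium hand drill lying on its side, 315 long, 84 wide, 82 high, origin under the middle of its gear; loose bystander on the mat
- saucer: white ceramic saucer, 120 across, 18 high; loose bystander on the mat; origin under its centre
- bottle: small brown glass bottle with black screw-top lid, 42 across, 85 high; loose bystander on the mat; origin under its centre
- cup: small blue cup, 60 across, 55 high; loose bystander on the mat; origin under its centre
- tin: small aluminium tin, 54 across, 50 high; loose bystander on the mat; origin under its centre
- screwdriver: yellow-handled screwdriver lying flat, 180 long; loose bystander on the mat; origin under its centre
Mind the look-alikes: they are no part of the job. Of the things like the lid, leave any that is orange; of the rest the larger one is meant.

How it is judged:
On the way, in this order (a step that is already met when the one before it is completed fails the run):
1. the first (next to the latch) stud is pressed home, before any later one (((horizontal distance between latch and stud1_top below 0.09 m and value of joint stud1 above 0.005 m) or (horizontal distance between latch and stud5_top below 0.09 m and value of joint stud5 above 0.005 m))), for 0.1 s.
2. the second stud is pressed home, before any later one (((horizontal distance between latch and stud1_top below 0.09 m and value of joint stud2 above 0.005 m) or (horizontal distance between latch and stud5_top below 0.09 m and value of joint stud4 above 0.005 m))), for 0.1 s.
3. the third stud is pressed home, before any later one (((horizontal distance between latch and stud1_top below 0.09 m and value of joint stud3 above 0.005 m) or (horizontal distance between latch and stud5_top below 0.09 m and value of joint stud3 above 0.005 m))), for 0.1 s.
4. the fourth stud is pressed home, before any later one (((horizontal distance between latch and stud1_top below 0.09 m and value of joint stud4 above 0.005 m) or (horizontal distance between latch and stud5_top below 0.09 m and value of joint stud2 above 0.005 m))), for 0.1 s.
5. the last stud is pressed home, before any later one (((horizontal distance between latch and stud1_top below 0.09 m and value of joint stud5 above 0.005 m) or (horizontal distance between latch and stud5_top below 0.09 m and value of joint stud1 above 0.005 m))), for 0.1 s.
At the end, for the whole second after the job is handed in: All five studs are home (pressed in more than 5 of their 7 mm), and the lid lies flat in the sorter's lip (raised under 3 mm, within 8 mm of its start), at rest (value of joint each of stud1, stud2, stud3, stud4, stud5 above 0.005 m and z of lid in the frame of sorter below 0.053 m and angle between lid's own z axis and vertical below 0.04 rad and distance of lid from where it was at the start of the episode below 0.008 m and linear speed of lid below 0.02 m/s); the robot touches nothing.
It fails at once if the lid is lifted (over 6 mm) or tipped (over 0.1 rad) (z of lid in the frame of sorter above 0.056 m or angle between lid's own z axis and vertical above 0.1 rad).
It fails at once if the fingers press on the lid or its studs with over 40 N (contact force between the fingers and lid above 40 N).
It fails at once if between the first and the last stud the fingertips rise over about 55 mm above the lid (the grasp point over 85 mm above its underside) (value of joint any of stud1, stud2, stud3, stud4, stud5 above 0.005 m and not (value of joint each of stud1, stud2, stud3, stud4, stud5 above 0.005 m) and z of the grasp point in the frame of lid above 0.085 m).
It fails at once if a bystander is moved over 20 mm (distance of any of drill, saucer, bottle, cup, tin, screwdriver from where it was at the start of the episode above 0.02 m).
It also fails if it takes over 48 s, if anything falls off the work surface, if the arm or the gripper's body presses on something with over 40 N, if the wrist force passes 120 N, or if a joint passes its speed limit or range.

## Robot

A 6-joint arm with a two-finger parallel gripper is mounted at the origin on the work surface. World frame = base frame: x ahead of the robot, y to its left, z up, the work surface at z = 0. Lengths are in m, angles in rad, forces in N, time in s.
With the tool pointing down it reaches from about 0.35 to 0.85 m from the base axis. Payload 8.1 kg.
Tool frame: the origin (TCP) lies at the centre of the arm's flange, where the gripper is bolted on; the fingertips stand 186 mm ahead of it and the grasp point (between the pads) lies 167 mm ahead of it (robot.grasp_offset is the distance from the TCP to the grasp point, in m); z points along the fingers, y is the line along which they close (so a half turn about z gives the same grasp; the last joint's range is limited). The gripper opens to 93 mm and grips with 3 to 60 N. Pads are 15 mm wide; open, the fingers measure 128 mm over their backs; the gripper's body (75 mm by 188 mm) begins 65 mm behind the grasp point.
Start: joints at [-1.3, 0.13, 1.488, -0, 1.523, -0.085], TCP at [0.209, -0.562, 0.405] pointing down, gripper open.
Joint ranges: [-2.96, 2.96], [-0.89, 2.26], [0.02, 2.5], [-1.34, 4.48], [0, 2.73], [-2.66, 2.66]. Speed limits (rad/s): [2.39, 2.39, 2.79, 3.14, 3.14, 3.14].

## Interface

Orientations are given as a rotation vector (axis times angle).
In Python, from plant import robot gives the robot as it stands.
- The arm moves only by the tool drive_tool, never from a script. Its argument "moves" is one flat list of numbers, 7 for each row, row after row: the finger opening in mm, from 0 to 93, then the shift along the tool's x, y, z in mm, then the turn, a rotation vector about the tool's x, y, z in degrees. A call has 1 to 8 rows; each row shifts and turns the commanded pose from where the row before left it, along the tool's axes as they then stand; what a row does not reach is not made up. A row lasts 1/10 s, in which the tool goes at most 50 mm and 8.59 degrees, less where a joint would pass 70% of its speed; a pose out of reach is approached as far as the arm can. A call is refused whole if a number of a shift passes 50 or a number of a turn 8.59, either way. A call with a gripper value outside its range is refused whole. The fingers move at their own pace and stop on an object; "grip_force" is the grip in N (left out, the last holds). Time passes only in rows, so rows that do not move let the fingers close. It gives the time, the measured TCP pose, the force, the opening and the grip force at its end, in the units of the state.
- robot.read_state(): the state, without advancing time (a new reading comes with each control period).
- robot.read_camera(name): name is "side" or "top" or "wrist"; returns a dict with "color" (480x640x3 uint8, red, green, blue), "depth" (480x640 float32, m along the optical axis (not along the pixel's ray), 0 where there is no reading), "mtx" (3x3 intrinsics, pixels), "R" (3x3) and "t" (3): a world point X has camera coordinates R X + t. Camera axes: x right, y down, z forward; pixel columns grow to the right and rows downward; lengths in m; the calibration is good to about 2 mm. A picture is of the moment at which its call begins.
- robot.close_job(): hands the job in; it is judged then, once.
The state is a dict: "t": time; "q": joint angles; "dq": joint speeds; "joint_torque": joint torques, N m; "tool_pos": TCP position; "orientation": TCP orientation; "force": force on the tool from outside, world axes, zero at the start; "wrist_torque": the same for the moment, N m; "opening": finger opening in m; "gripper_force": force on a finger pad.
Only numpy, scipy, OpenCV 4.12 (cv2) and the standard library are available. Lean on these libraries where they do the work, as an engineer would, in place of code of your own. Each camera call takes 0.05 s, during which the arm holds its last target. There are 200 camera calls.

## Working session

There is one attempt and no reset: what is moved stays moved. The work goes in short steps, Python scripts to look and compute and a tool call to move; the robot and the scene stay as the last step left them, time stands still between calls to the robot, and variables do not carry over. Pictures are saved under pics/ and viewed, at most 10 in all, crops included, and the job is handed in when it is done.

Besides the shell and the picture viewer there is one more tool, called after "Emit:" in YAML: its name, and indented under it one key for each argument. drive_tool: Moves the arm, as the interface text tells. Its arguments: {"type":"object","properties":{"moves":{"type":"array","items":{"type":"number"}},"grip_force":{"type":"number"}},"required":["moves"]}

```bash
mkdir -p pics; python3 - <<'E'
from plant import robot
import cv2
for n in ("top","side"):
    c=robot.read_camera(n); cv2.imwrite(f"pics/{n}0.png",c["color"][:,:,::-1])
    print(n,c["mtx"].tolist(),c["R"].round(3).tolist(),c["t"])
s=robot.read_state();print(s["tool_pos"],s["orientation"],s["t"],s["opening"])
E
```

```text
top [[603.760824272534, 0.0, 314.25213124100225], [0.0, 603.760824272534, 233.22382842611077], [0.0, 0.0, 1.0]] [[0.02, -1.0, 0.009], [-0.988, -0.021, -0.156], [0.156, -0.005, -0.988]] [-0.06751966  0.47908426  1.61943089]
side [[477.84107284332157, 0.0, 319.4347553338871], [0.0, 477.84107284332157, 243.73592108617777], [0.0, 0.0, 1.0]] [[-0.964, -0.267, 0.002], [-0.198, 0.711, -0.675], [0.179, -0.651, -0.738]] [0.44127272 0.19732345 1.14656197]
[ 0.20898698 -0.56221531  0.40381702] [-3.09039385e+00 -5.55752954e-01  2.30728309e-04] 0.1 0.0927013937910937
```

View pics/top0.png

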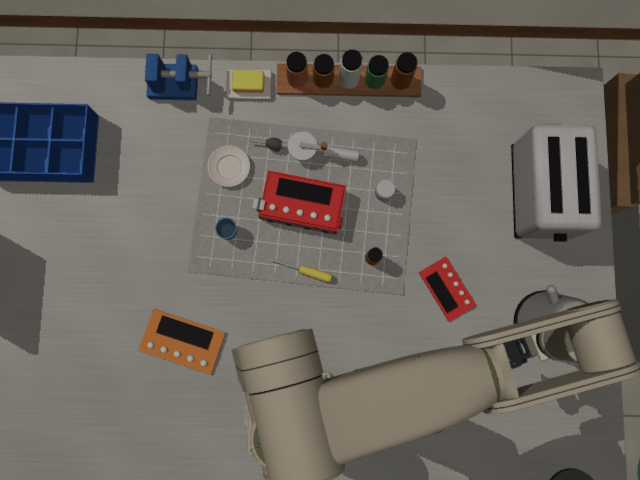

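View pics/side0.png

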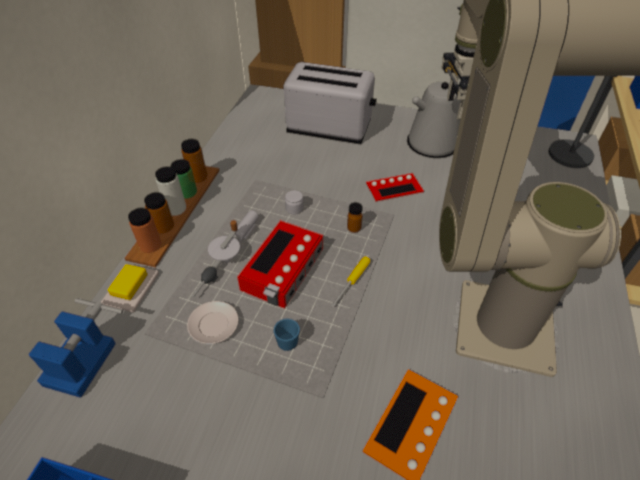

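The top view shows the red sorter at about (303,200). Its five studs run from (272,207) to (327,217), and the latch is at the left (+y) end at (258,204), so the order is stud5 to stud1. The side view agrees. The orange box and the small red box are decoys.

```bash
cat > h.py <<'E'
import numpy as np,cv2
from plant import robot
from scipy.spatial.transform import Rotation as Ro
def ray(c,uv,z):
    d=c["R"].T@np.linalg.inv(c["mtx"])@np.array([*uv,1.]); o=-c["R"].T@c["t"]
    return o+d*(z-o[2])/d[2]
def studs(c,box,z,amin,amax):
    x0,y0,x1,y1=box; im=c["color"][y0:y1,x0:x1].astype(int)
    m=((im.min(2)>110)&(im.max(2)-im.min(2)<50)).astype(np.uint8)
    n,l,s,ce=cv2.connectedComponentsWithStats(m)
    return [(s[i,4],(ce[i]+[x0,y0]).round(1),ray(c,ce[i]+[x0,y0],z).round(4)) for i in range(1,n) if amin<=s[i,4]<=amax]
E
python3 - <<'E'
from h import *
for n,b in (("top",(250,165,350,235)),("side",(235,220,326,306))):
    for r in studs(robot.read_camera(n),b,0.070,6,400): print(n,*r)
E
```

```text
top 291 [272.9 171.2] [0.6445 0.059  0.07  ]
top 68 [330.5 170.1] [ 0.651  -0.0985  0.07  ]
top 74 [347.5 181.1] [ 0.6213 -0.1454  0.07  ]
top 25 [307.8 172.4] [ 0.6432 -0.0366  0.07  ]
top 10 [297.9 173.2] [ 0.6404 -0.0095  0.07  ]
top 8 [303.1 173. ] [ 0.6413 -0.0237  0.07  ]
top 12 [343.1 174.5] [ 0.6395 -0.133   0.07  ]
top 6 [316.  173.5] [ 0.6406 -0.059   0.07  ]
top 15 [257.5 182.1] [0.6129 0.1    0.07  ]
top 11 [340.9 181.4] [ 0.6201 -0.1273  0.07  ]
top 9 [253.1 184.7] [0.6056 0.1116 0.07  ]
top 79 [253.6 201.7] [0.5583 0.1087 0.07  ]
top 39 [261.6 204.6] [0.5507 0.0866 0.07  ]
top 23 [271.8 206.4] [0.5463 0.0589 0.07  ]
top 27 [285.6 209.3] [0.5393 0.0214 0.07  ]
top 134 [255.2 223.3] [0.4989 0.1022 0.07  ]
top 24 [299.3 212. ] [ 0.5327 -0.0158  0.07  ]
top 24 [313.  214.7] [ 0.5259 -0.0531  0.07  ]
top 25 [327.  217.4] [ 0.5193 -0.0909  0.07  ]
top 78 [277.4 230.8] [0.4797 0.0417 0.07  ]
top 9 [266.3 229.6] [0.4825 0.0717 0.07  ]
top 7 [268.3 233.1] [0.4729 0.0661 0.07  ]
top 8 [294.  232.9] [ 0.4751 -0.003   0.07  ]
side 79 [243.3 222.7] [ 0.6968 -0.0965  0.07  ]
side 66 [265.2 224.9] [ 0.6374 -0.1046  0.07  ]
side 179 [308.4 223.8] [ 0.5273 -0.1395  0.07  ]
side 52 [254.6 239.6] [ 0.6454 -0.0465  0.07  ]
side 23 [306.8 237.9] [ 0.5167 -0.0887  0.07  ]
side 57 [236.5 246.1] [ 0.6822 -0.0127  0.07  ]
side 28 [300.2 247.5] [ 0.5233 -0.0519  0.07  ]
side 26 [293.2 257.7] [ 0.5301 -0.0143  0.07  ]
side 10 [323.7 260.8] [ 0.4538 -0.0249  0.07  ]
side 41 [236.8 268.5] [0.6532 0.0564 0.07  ]
side 26 [286.3 268.1] [0.5363 0.0226 0.07  ]
side 257 [317.  291.4] [0.4444 0.0708 0.07  ]
side 27 [278.5 279.1] [0.5438 0.0603 0.07  ]
side 10 [235.2 284.9] [0.6377 0.1046 0.07  ]
side 40 [272.7 287.1] [0.5492 0.087  0.07  ]
side 164 [248.1 298.8] [0.5932 0.1346 0.07  ]
side 49 [269.2 292.7] [0.5517 0.1047 0.07  ]
side 7 [300.  299.3] [0.4763 0.1035 0.07  ]
side 11 [305.4 303.9] [0.4605 0.1127 0.07  ]
```

Emit:
drive_tool:
  moves: [0,33,-29,0,0,0,0,0,33,-29,0,0,0,0,0,33,-29,0,0,0,0,0,33,-29,0,0,0,0,0,33,-29,0,0,0,0,0,33,-29,0,0,0,0,0,33,-29,0,0,0,0,0,33,-29,0,0,0,0]
  grip_force: 5

```text
t: 1.0
tool_pos: [0.3761, -0.2513, 0.4047]
orientation: [3.092, 0.555, 0.0]
force: [0.6, -0.1, -0.1]
opening: 0.0338
gripper_force: 0.0
```

Emit:
drive_tool:
  moves: [0,33,-29,0,0,0,0,0,33,-29,0,0,0,0,0,33,-29,0,0,0,0,0,33,-29,0,0,0,0,0,33,-29,0,0,0,0,0,33,-29,0,0,0,0,0,33,-29,0,0,0,0,0,33,-29,0,0,0,0]

```text
t: 1.8
tool_pos: [0.5428, 0.0583, 0.4046]
orientation: [3.092, 0.556, 0.0]
force: [0.9, -2.1, 0.5]
opening: 0.0005
gripper_force: 0.0
```

Emit:
drive_tool:
  moves: [0,0,0,0,0,0,-8.5,0,0,0,0,0,0,-8.5,0,0,0,0,0,0,-8.5,0,0,0,0,0,0,-8.5,0,0,0,0,0,0,-8.5,0,0,0,0,0,0,-8.5,0,0,0,0,0,0,-8.4,0,0,0,0,0,0,0]

```text
t: 2.6
tool_pos: [0.5423, 0.0564, 0.4045]
orientation: [-2.408, -2.018, 0.0]
force: [-0.7, 0.4, 0.9]
opening: 0.0003
gripper_force: 0.0
```

```bash
cat >> h.py <<'E'
S=np.array([[.5448,.0597],[.538,.022],[.5314,-.015],[.5246,-.0525],[.518,-.0898]])
def gap(i,ztip):
    s=robot.read_state();R=Ro.from_rotvec(s["orientation"]).as_matrix()
    d=np.array([*S[i],ztip+.186])-s["tool_pos"]
    print("t",s["t"],"pos",s["tool_pos"].round(4),"tilt",R[:,2].round(3),"xang",np.degrees(np.arctan2(R[1,0],R[0,0])).round(2),"tool mm",(R.T@d*1000).round(1),"F",s["force"].round(1),"open",round(s["opening"],4))
E
python3 - <<'E'
from h import *
gap(0,.085)
c=robot.read_camera("wrist"); cv2.imwrite("pics/w1.png",c["color"][:,:,::-1])
E
```

```text
t 2.6 pos [0.5423 0.0564 0.4045] tilt [-0. -0. -1.] xang 79.93 tool mm [  3.7   2.  133.5] F [-0.7  0.4  0.9] open 0.0003
```

View pics/w1.png

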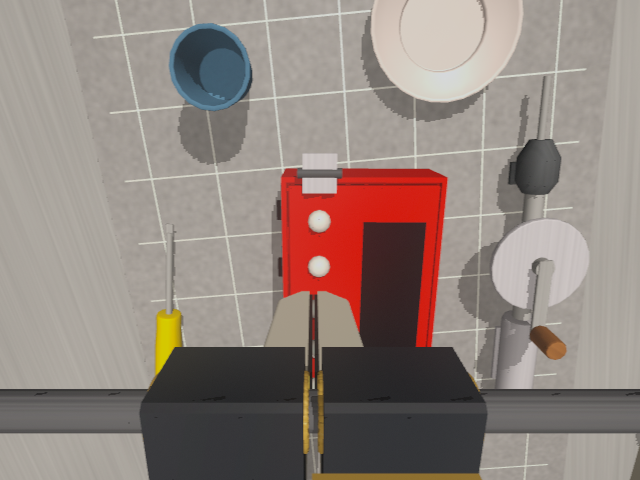

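The wrist view shows the latch at (320,172), stud 5 at (319,221) and stud 4 at (319,266). The closed fingertips hide the rest of the row. I'll cross-check both studs from this camera.

```bash
python3 - <<'E'
from h import *
c=robot.read_camera("wrist")
for r in studs(c,(300,205,340,285),.070,50,900): print(*r)
E
```

```text
366 [318.7 220.8] [0.5484 0.0565 0.07  ]
341 [318.6 266.1] [0.5417 0.0195 0.07  ]
```

Emit:
drive_tool:
  moves: [0,4,2,25,0,0,0,0,0,0,25,0,0,0,0,0,0,25,0,0,0,0,0,0,20,0,0,0,0,0,0,10,0,0,0,0,0,0,0,0,0,0]

```text
t: 3.3
tool_pos: [0.5444, 0.06, 0.2981]
orientation: [-2.411, -2.011, 0.004]
force: [-0.8, -0.1, 0.1]
opening: 0.0005
gripper_force: 0.0
```

```bash
python3 - <<'E'
from h import *
gap(0,.071)
c=robot.read_camera("wrist")
for r in studs(c,(0,0,640,480),.070,200,3000): print(*r)
cv2.imwrite("pics/w2.png",c["color"][:,:,::-1])
c=robot.read_camera("side"); cv2.imwrite("pics/s2.png",cv2.resize(c["color"][190:330,200:360,::-1],None,fx=4,fy=4))
E
```

```text
t 3.3 pos [0.5444 0.06   0.2981] tilt [-0.003 -0.    -1.   ] xang 79.66 tool mm [-0.2  0.6 41.1] F [-0.8 -0.1  0.1] open 0.0005
388 [635.6 131.5] [0.7125 0.1032 0.07  ]
1147 [319.7 225. ] [0.5534 0.0844 0.07  ]
2701 [330.8 309.2] [0.5511 0.0359 0.07  ]
1910 [290.6 323.1] [0.5275 0.0315 0.07  ]
224 [313.5 445.7] [ 0.5249 -0.054   0.07  ]
2475 [509.3 456.2] [ 0.6438 -0.0835  0.07  ]
```

View pics/s2.png

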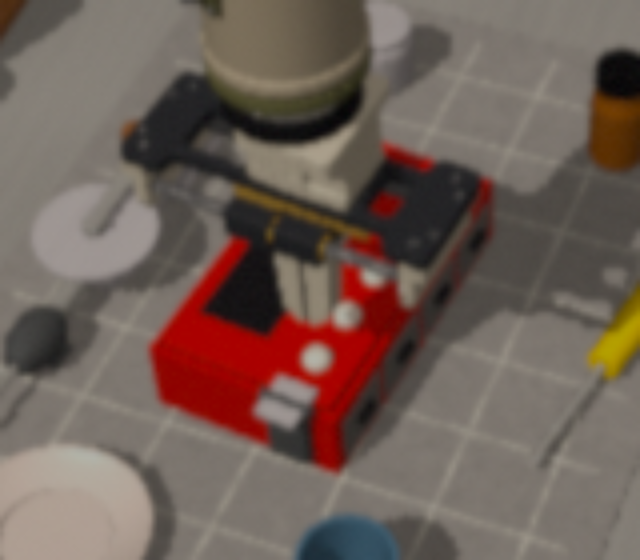

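Side view: the closed fingers sit about 4 cm above stud 5, and the latch at (285,400) in the crop is clear of them. I'll descend to just above the stud, then press in small steps.

Emit:
drive_tool:
  moves: [0,-1,1.5,12,0,0,0,0,0,0,12,0,0,0,0,0,0,10,0,0,0,0,0,0,4,0,0,0,0,0,0,2,0,0,0,0,0,0,0,0,0,0]

```text
t: 4.0
tool_pos: [0.5462, 0.0588, 0.2594]
orientation: [-2.41, -2.015, 0.001]
force: [0.4, -0.6, 0.3]
opening: 0.0008
gripper_force: 0.0
```

Emit:
drive_tool:
  moves: [0,0,0,1,0,0,0,0,0,0,1,0,0,0,0,0,0,1,0,0,0,0,0,0,1,0,0,0,0]

```text
invalid input at $.moves: expected a multiple of 7 numbers
```

Emit:
drive_tool:
  moves: [0,0,0,1,0,0,0,0,0,0,1,0,0,0,0,0,0,1,0,0,0,0,0,0,1,0,0,0,0,0,0,1,0,0,0,0]

```text
invalid input at $.moves: expected a multiple of 7 numbers
```

Emit:
drive_tool:
  moves: [0,0,0,1,0,0,0,0,0,0,1,0,0,0,0,0,0,0,0,0,0,0]

```text
invalid input at $.moves: expected a multiple of 7 numbers
```

Emit:
drive_tool:
  moves: [0,0,0,1,0,0,0,0,0,0,1,0,0,0,0,0,0,1,0,0,0,0,0,0,1,0,0,0,0,0,0,1,0,0,0]

```text
t: 4.5
tool_pos: [0.5465, 0.0588, 0.2551]
orientation: [2.41, 2.015, 0.001]
force: [-0.9, -0.4, 2.3]
opening: 0.0007
gripper_force: 1.5
```

Emit:
drive_tool:
  moves: [0,0,0,1,0,0,0,0,0,0,1,0,0,0,0,0,0,0,0,0,0]

```text
t: 4.8
tool_pos: [0.5465, 0.0588, 0.2527]
orientation: [2.41, 2.015, 0.001]
force: [0.8, 0.8, 0.9]
opening: 0.0008
gripper_force: 0.7
```

Emit:
drive_tool:
  moves: [0,0,0,1,0,0,0,0,0,0,0.5,0,0,0,0,0,0,0.5,0,0,0]

```text
t: 5.1
tool_pos: [0.5465, 0.0588, 0.2509]
orientation: [2.41, 2.015, 0.001]
force: [0.4, 0.2, 2.6]
opening: 0.0004
gripper_force: 1.5
```

Emit:
drive_tool:
  moves: [0,0,0,0.5,0,0,0,0,0,0,0.5,0,0,0]

```text
t: 5.3
tool_pos: [0.5465, 0.0588, 0.2503]
orientation: [2.41, 2.015, 0.001]
force: [-1.1, -0.3, 9.5]
opening: 0.0005
gripper_force: 4.7
```

Contact force climbed to 9.5 N at the expected home height, so stud 5 is home. I'll hop to stud 4.

Emit:
drive_tool:
  moves: [0,0,0,-14,0,0,0,0,0,0,0,0,0,0,0,-19,0,0,0,0,0,0,-19,0,0,0,0,0,0,0,0,0,0,0,0,0,0,0,4,0,0,0,0,0,0,0,0,0,0]

```text
t: 6.0
tool_pos: [0.5393, 0.0219, 0.259]
orientation: [-2.41, -2.014, 0.001]
force: [0.4, 0.2, 0.0]
opening: 0.0008
gripper_force: 0.0
```

```bash
python3 - <<'E'
from h import *
S+=[.0015,-.001]
gap(1,.064)
c=robot.read_camera("side"); cv2.imwrite("pics/s3.png",cv2.resize(c["color"][210:320,220:350,::-1],None,fx=5,fy=5,interpolation=cv2.INTER_CUBIC))
E
```

```text
t 6.0 pos [0.5393 0.0219 0.259 ] tilt [-0.001  0.    -1.   ] xang 79.79 tool mm [-0.8  0.3  9. ] F [0.4 0.2 0. ] open 0.0008
```

View pics/s3.png

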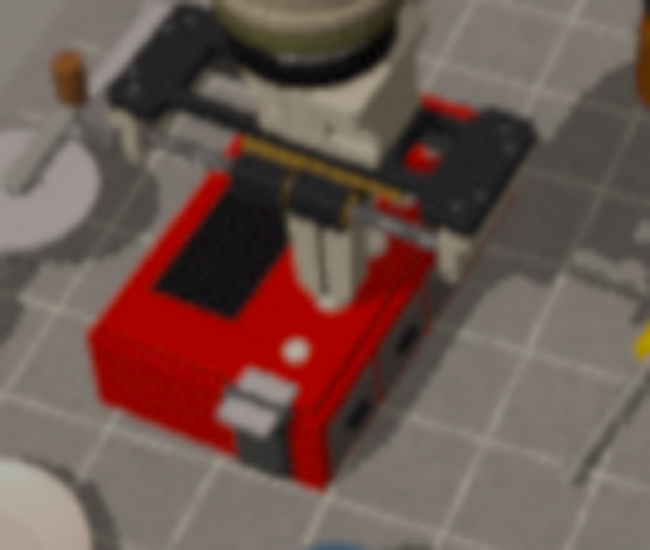

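Stud 5 at (296,350) is now low, and the fingertips sit just over stud 4 at (332,300). Pressing.

Emit:
drive_tool:
  moves: [0,0,0,2,0,0,0,0,0,0,1.5,0,0,0,0,0,0,1.5,0,0,0,0,0,0,1.5,0,0,0,0,0,0,1,0,0,0,0,0,0,1,0,0,0,0,0,0,0.5,0,0,0]

```text
t: 6.75
tool_pos: [0.5396, 0.0214, 0.2508]
orientation: [2.41, 2.015, 0.001]
force: [-0.0, 2.4, 3.6]
opening: 0.0006
gripper_force: 1.5
```

Emit:
drive_tool:
  moves: [0,0,0,0.5,0,0,0,0,0,0,0.5,0,0,0]

```text
t: 6.95
tool_pos: [0.5398, 0.0214, 0.2503]
orientation: [2.41, 2.015, 0.001]
force: [-2.2, 3.7, 10.2]
opening: 0.0006
gripper_force: 4.8
```

Stud 4 shows the same hard-stop signature at 0.2503. On to stud 3.

Emit:
drive_tool:
  moves: [0,0,0,-14,0,0,0,0,0,0,0,0,0,0,0,-19,0,0,0,0,0,0,-19,0,0,0,0,0,0,0,0,0,0,0,0,0,0,0,4,0,0,0,0,0,0,0,0,0,0]

```text
t: 7.65
tool_pos: [0.5326, -0.0156, 0.2591]
orientation: [-2.41, -2.014, 0.001]
force: [0.2, 1.0, -0.2]
opening: 0.0004
gripper_force: 0.0
```

Emit:
drive_tool:
  moves: [0,0,0,2,0,0,0,0,0,0,1.5,0,0,0,0,0,0,1.5,0,0,0,0,0,0,1.5,0,0,0,0,0,0,1,0,0,0,0,0,0,1,0,0,0,0,0,0,0.5,0,0,0]

```text
t: 8.35
tool_pos: [0.5329, -0.0159, 0.2508]
orientation: [2.41, 2.015, 0.001]
force: [-0.2, 2.4, 3.5]
opening: 0.0004
gripper_force: 1.5
```

Emit:
drive_tool:
  moves: [0,0,0,0.5,0,0,0,0,0,0,0.5,0,0,0]

```text
t: 8.55
tool_pos: [0.533, -0.016, 0.2502]
orientation: [2.41, 2.015, 0.001]
force: [-3.1, 2.7, 8.8]
opening: 0.0004
gripper_force: 4.9
```

Emit:
drive_tool:
  moves: [0,0,0,-14,0,0,0,0,0,0,0,0,0,0,0,-19,0,0,0,0,0,0,-19,0,0,0,0,0,0,0,0,0,0,0,0,0,0,0,4,0,0,0,0,0,0,0,0,0,0]

```text
t: 9.25
tool_pos: [0.5259, -0.053, 0.259]
orientation: [-2.41, -2.014, 0.001]
force: [0.1, 0.6, 0.2]
opening: 0.0002
gripper_force: 0.0
```

Emit:
drive_tool:
  moves: [0,0,0,2,0,0,0,0,0,0,1.5,0,0,0,0,0,0,1.5,0,0,0,0,0,0,1.5,0,0,0,0,0,0,1,0,0,0,0,0,0,1,0,0,0,0,0,0,0.5,0,0,0]

```text
t: 9.95
tool_pos: [0.5262, -0.0533, 0.2508]
orientation: [2.41, 2.015, 0.001]
force: [-0.6, 2.4, 2.9]
opening: 0.0005
gripper_force: 1.5
```

Emit:
drive_tool:
  moves: [0,0,0,0.5,0,0,0,0,0,0,0.5,0,0,0]

```text
t: 10.15
tool_pos: [0.5262, -0.0534, 0.2502]
orientation: [2.41, 2.015, 0.0]
force: [-3.2, 2.7, 9.8]
opening: 0.0004
gripper_force: 4.9
```

```bash
python3 - <<'E'
from h import *
S+=[.0015,-.001]
gap(3,.064)
c=robot.read_camera("side"); cv2.imwrite("pics/s4.png",cv2.resize(c["color"][210:320,220:350,::-1],None,fx=5,fy=5,interpolation=cv2.INTER_CUBIC))
E
```

```text
t 10.15 pos [ 0.5262 -0.0534  0.2502] tilt [ 0.  0. -1.] xang 79.79 tool mm [-0.1 -0.1  0.2] F [-3.2  2.7  9.8] open 0.0004
```

View pics/s4.png

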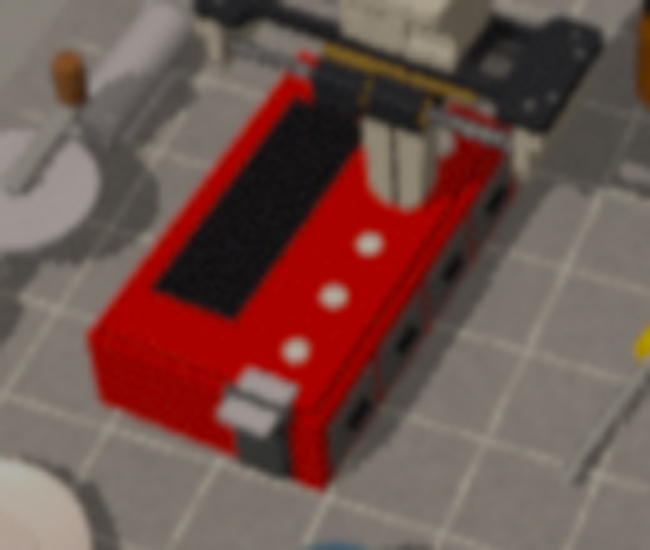

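Studs 5, 4 and 3, at (296,350), (333,296) and (369,243), all look flat. The fingers are on stud 2 and the lid hasn't moved. Last stud next.

Emit:
drive_tool:
  moves: [0,0,0,-14,0,0,0,0,0,0,0,0,0,0,0,-19,0,0,0,0,0,0,-19,0,0,0,0,0,0,0,0,0,0,0,0,0,0,0,4,0,0,0,0,0,0,0,0,0,0]

```text
t: 10.9
tool_pos: [0.5191, -0.0903, 0.259]
orientation: [-2.41, -2.014, 0.001]
force: [0.8, 0.1, -0.5]
opening: 0.0003
gripper_force: 0.0
```

Emit:
drive_tool:
  moves: [0,0,0,2,0,0,0,0,0,0,1.5,0,0,0,0,0,0,1.5,0,0,0,0,0,0,1.5,0,0,0,0,0,0,1,0,0,0,0,0,0,1,0,0,0,0,0,0,0.5,0,0,0]

```text
t: 11.6
tool_pos: [0.5194, -0.0908, 0.2507]
orientation: [2.41, 2.015, 0.0]
force: [-0.2, 2.2, 3.5]
opening: 0.0003
gripper_force: 1.5
```

Emit:
drive_tool:
  moves: [0,0,0,0.5,0,0,0,0,0,0,0.5,0,0,0,0,0,0,0,0,0,0]

```text
t: 11.9
tool_pos: [0.5195, -0.0908, 0.2503]
orientation: [2.41, 2.015, 0.0]
force: [-1.6, 3.4, 6.2]
opening: 0.0005
gripper_force: 3.4
```

Emit:
drive_tool:
  moves: [0,0,0,0.5,0,0,0,0,0,0,0,0,0,0,0,0,0,-15,0,0,0,0,0,0,-40,0,0,0,0,0,0,-40,0,0,0,0,0,0,-40,0,0,0,0,0,0,-20,0,0,0,0,0,0,0,0,0,0]

```text
t: 12.7
tool_pos: [0.5202, -0.0913, 0.4092]
orientation: [2.406, 2.01, 0.006]
force: [0.0, -0.3, 0.8]
opening: 0.0006
gripper_force: 0.0
```

```bash
python3 - <<'E'
from h import *
gap(4,.064)
c=robot.read_camera("side"); cv2.imwrite("pics/s5.png",cv2.resize(c["color"][210:320,220:350,::-1],None,fx=5,fy=5,interpolation=cv2.INTER_CUBIC))
E
```

```text
t 12.7 pos [ 0.5202 -0.0913  0.4092] tilt [ 0.007 -0.003 -1.   ] xang 79.76 tool mm [  1.3  -3.6 159.1] F [ 0.  -0.3  0.8] open 0.0006
```

View pics/s5.png

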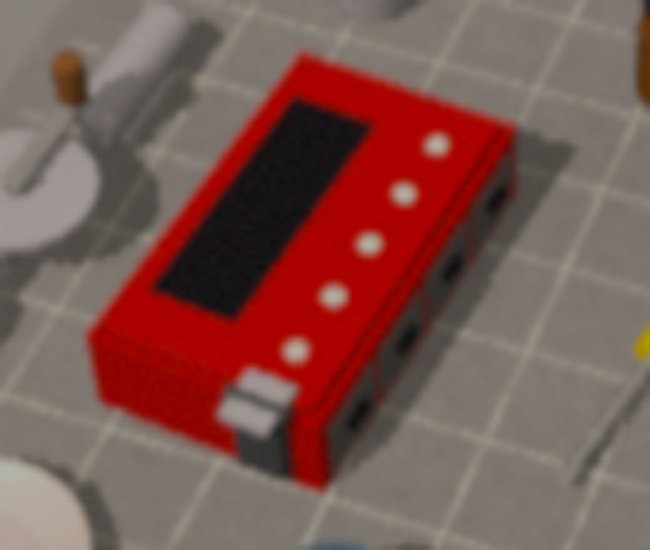

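All five studs, from (296,350) to (437,145), look equally flat. The lid is in place and the arm is clear.

```bash
python3 -c "
from plant import robot
print(robot.close_job())"
```

```text
the job is handed in; nothing more can be done
None
```

I pressed all five studs down to their hard stop in order from the latch end, then moved the arm clear and handed the job in at about 13 s; the lid looked undisturbed, and no verdict was returned.

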